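Fill the table caddy in the catering store

TASK

Fill the grey table caddy: stand the large sugar shaker, the small salt shaker, the square toothpick box and the oblong sweetener box upright, each down on the floor of the pale-blue pocket that has its own shape and size. The open cup with a handle and the pepper mill with a crank do not belong in it: leave them standing where they are.

Things in the scene. Friction and masses are not known exactly. Their poses are not given: they have to be found in the camera images.
- sugar_shaker: Large sugar shaker: upright brushed-steel cylinder, 56 mm diameter, straight side up to 64 mm, then a black domed lid to 80 mm with a slim steel pouring tube standing on it to 95 mm. Loose, about 0.2 kg. Origin: centre of its underside; z up. The things stand 95 mm or more apart, centre to centre, mixed with a white bowl and a cork coaster stack (both under 30 mm high).
- salt_shaker: Small salt shaker: upright steel cylinder, 36 mm diameter, straight side up to 56 mm, black domed top to 69 mm. Loose, about 0.1 kg. Origin: centre of its underside; z up.
- square_box: Toothpick box: upright steel box 46 x 46 mm, with a flat black lid, 70 mm high overall (a small white dot on the lid). Loose, about 0.16 kg. Origin: centre of its underside; z up, x and y square to its sides.
- oblong_box: Sweetener box: upright steel box 62 mm long (its x) by 34 mm wide (its y), with a flat black lid, 70 mm high overall (a white slot mark on the lid). Loose, about 0.17 kg. Origin: centre of its underside; z up.
- open_cup: Look-alike, stays: open, hollow steel cup 54 mm across and 66 mm high, no lid, with a small black loop handle reaching 43 mm from its axis along its y. Loose. Origin: centre of its underside; z up.
- pepper_mill: Look-alike, stays: steel pepper mill, 44 mm diameter, 64 mm high, with a crank arm on top reaching 41 mm from its axis along its x and ending in a black ball (88 mm high). Loose. Origin: centre of its underside; z up.
- pocket_large_round: Larger round pale-blue pocket of the caddy: inside 74 mm diameter, floor 3 mm above the origin. Origin: centre of its underside, 6 mm above the table; z up. Pockets are fixed on the caddy, open on top, rim 21 mm above the origin. The grey caddy is a low fixed tray 220 x 220 mm, rim 18 mm above the table, with its four pockets in a square, 105 mm between neighbouring centres; which pocket sits at which corner varies.
- pocket_small_round: Smaller round pale-blue pocket of the caddy: inside 54 mm diameter, floor 3 mm above the origin. Origin: centre of its underside, 6 mm above the table; z up. Pockets are fixed on the caddy, open on top, rim 21 mm above the origin; x and y square to the caddy.
- pocket_square: Square pale-blue pocket of the caddy: inside 64 x 64 mm, floor 4 mm above the origin. Origin: centre of its underside, 6 mm above the table; z up. Pockets are fixed on the caddy, open on top, rim 21 mm above the origin; x and y square to its walls and to the caddy.
- pocket_oblong: Oblong pale-blue pocket of the caddy: inside 80 mm (its x) by 52 mm (its y), floor 4 mm above the origin. Origin: centre of its underside, 6 mm above the table; z up. Pockets are fixed on the caddy, open on top, rim 21 mm above the origin; x and y square to the caddy.

How it is judged (in metres and radians):
At the end, for the whole second after the job is handed in: Each of the four things in the pocket of its own shape and size: within 15 mm of its centre, down on its floor (origin under 8 mm above the pocket's), upright within 0.12 rad, at rest (under 0.02 m/s); open cup and pepper mill upright within 0.12 rad, within 25 mm of their start (horizontal distance between sugar_shaker and pocket_large_round below 0.015 m and z of sugar_shaker in the frame of pocket_large_round below 0.008 m and angle between each of sugar_shaker, salt_shaker, square_box, oblong_box, open_cup, pepper_mill's own z axis and vertical below 0.12 rad and linear speed of each of sugar_shaker, salt_shaker, square_box, oblong_box below 0.02 m/s and horizontal distance between salt_shaker and pocket_small_round below 0.015 m and z of salt_shaker in the frame of pocket_small_round below 0.008 m and horizontal distance between square_box and pocket_square below 0.015 m and z of square_box in the frame of pocket_square below 0.008 m and horizontal distance between oblong_box and pocket_oblong below 0.015 m and z of oblong_box in the frame of pocket_oblong below 0.008 m and distance of each of open_cup, pepper_mill from where it was at the start of the episode below 0.025 m); the robot touches nothing.
It also fails if it takes over 109 s, if anything falls off the work surface, if the arm or the gripper's body presses on something with over 40 N, if the wrist force passes 120 N, or if a joint passes its speed limit or range.

ROBOT

A 6-joint arm with a two-finger parallel gripper is mounted at the origin on the work surface. World frame = base frame: x ahead of the robot, y to its left, z up, the work surface at z = 0. Lengths are in m, angles in degrees, forces in N, time in s.
With the tool pointing down it reaches from about 0.375 to 0.9 m from the base axis. Payload 3.1 kg.
Tool frame: the origin (TCP) lies at the very end of the fingers, on their centre line; the grasp point (between the pads) lies 19 mm behind it; z points along the fingers, y is the direction in which the jaws open and shut (so a half turn about z gives the same grasp; the last joint's range is limited). The gripper opens to 87 mm and grips with 3 to 60 N. Pads are 19 mm wide; open, the fingers measure 117 mm over their backs; the gripper's body (75 mm by 190 mm) begins 51 mm behind the grasp point.
Start: joints at [56.866, 30.224, 82.088, -0, 67.689, -10.227], TCP at [0.243, 0.576, 0.223] pointing down, gripper open.
Joint ranges: [-176.69, 176.69], [-43.24, 126.21], [12.49, 139.97], [-82, 262], [0, 151.66], [-163.58, 163.58]. Speed limits (degrees/s): [159.86, 159.86, 180, 180, 180, 180].

INTERFACE

Orientations are given as a 3x3 rotation matrix whose columns are the frame's x, y, z axes.
In Python, from rig import read_state, capture, hand_in gives the robot as it stands. The module is installed in compiled form; this text tells all that it offers.
- The arm moves only by the tool send_rows, never from a script. Its argument "moves" is one flat list of numbers, 7 for each row, row after row: the turn, a rotation vector about the world's x, y, z in degrees, then the shift along the world's x, y, z in cm, then the gripper's target within -1 to 1 (fully open at 1, half-way at 0, shut at -1). In form: [rx, ry, rz, tx, ty, tz, hand, rx, ry, rz, tx, ty, tz, hand, ...]. A call has 1 to 20 rows; each row shifts and turns the commanded pose from where the row before left it; what a row does not reach is not made up. A row lasts 1/10 s, in which the tool goes at most 50 mm and 8.59 degrees, less where a joint would pass 70% of its speed; a pose out of reach is approached as far as the arm can. A call with a gripper value outside its range is refused whole. The fingers move at their own pace and stop on an object; the grip force is fixed at half the most. Time passes only in rows, so rows that do not move let the fingers close. It gives the time, the measured TCP pose, the force and the opening at its end, in the units of the state.
- read_state(): the state, without advancing time (a new reading comes with each control period).
- capture(name): name is "scene" or "top"; returns a dict with "pixels" (400x640x3 uint8, red, green, blue), "vertical_fov" (degrees; the focal length in pixels is half the picture's height over the tangent of half this angle, whatever the lens; pixels are square), "cx", "cy" (the principal point, pixels), "rvec" (rotation vector, rad) and "tvec" (3), from world to camera coordinates, as OpenCV has them. Camera axes: x right, y down, z forward; pixel columns grow to the right and rows downward; lengths in m; the calibration is good to about 2 mm. A picture is of the moment at which its call begins. There is no depth.
- hand_in(): hands the job in, once; it reports no verdict.
The state is a dict: "time_s": time; "joint_positions": joint angles; "qvel": joint speeds; "tau": joint torques, N m; "position": TCP position; "tcp_rot": TCP orientation; "force": force on the tool from outside, world axes, zero at the start; "moment": the same for the moment, N m; "opening": opening from 0.0 (shut) to 1.0 (fully open).
Only numpy, scipy, OpenCV 4.12 (cv2) and the standard library are available. Lean on these libraries where they do the work, as an engineer would, in place of code of your own. Each camera call takes 0.05 s, during which the arm holds its last target.

## Working session

There is one attempt and no reset: what is moved stays moved. The work goes in short steps, Python scripts to look and compute and a tool call to move; the robot and the scene stay as the last step left them, time stands still between calls to the robot, and variables do not carry over. Pictures are saved under pics/ and viewed, and the job is handed in when it is done.

Besides the shell and the picture viewer there is one more tool, called after "Emit:" as name(argument=value, ...), one argument or row to a line, values as JSON. send_rows: Moves the arm, as the interface text tells. Its arguments: {"type":"object","properties":{"moves":{"type":"array","items":{"type":"number"}}},"required":["moves"]}

```bash
mkdir -p pics; python3 - <<'E'
from rig import *
import cv2,numpy as np,pickle
print(read_state())
for n in("scene","top"):
    c=capture(n); pickle.dump(c,open(n+"0.pkl","wb"))
    cv2.imwrite(f"pics/{n}0.png",c["pixels"][:,:,::-1])
    R=cv2.Rodrigues(np.array(c["rvec"]))[0]
    print(n,{k:v for k,v in c.items() if k!="pixels"},-R.T@np.array(c["tvec"]).ravel())
E
```

```text
{'time_s': 0.0, 'joint_positions': array([ 5.68664617e+01,  3.02800160e+01,  8.21566417e+01, -3.97157307e-03,
        6.76900756e+01, -1.02263724e+01]), 'qvel': array([-0.04097829,  0.02273545,  0.0526893 , -0.00736235, -0.14883394,
       -0.04647406]), 'tau': array([-6.28176508e-05, -4.40054119e+01, -1.76591939e+01,  6.32535364e-02,
        5.83494070e-02, -1.85092749e-04]), 'position': array([0.24284274, 0.57508439, 0.22155897]), 'tcp_rot': array([[-9.21146811e-01,  3.89213589e-01, -1.15531212e-03],
       [ 3.89215164e-01,  9.21144936e-01, -1.88730333e-03],
       [ 3.29645800e-04, -2.18814844e-03, -9.99997552e-01]]), 'force': array([-0.00178641,  0.05709216, -0.24975597]), 'moment': array([ 0.04754963,  0.0231505 , -0.05797075]), 'opening': 0.995936049118785}
scene {'vertical_fov': 56.97954311106493, 'cx': 319.2517654036612, 'cy': 201.88461461655984, 'rvec': array([ 1.5549759 ,  2.07732317, -0.80675877]), 'tvec': array([ 0.17755776, -0.34711779,  1.20827025])} [1.07105672 0.14077746 0.66704852]
top {'vertical_fov': 54.41869620188646, 'cx': 321.3099394260983, 'cy': 194.86279252075502, 'rvec': array([ 2.15490711, -2.15180759,  0.17841627]), 'tvec': array([-0.03791302,  0.54616879,  0.89121615])} [ 0.40961364 -0.0202583   0.96219033]
```

```bash
ls -la . pics
```

```text
.:
total 1516
drwxr-xr-x  3 agent agent   4096 Dec  7 14:43 .
drwxr-xr-x 23 root  root    4096 Dec  7 14:43 ..
drwxr-xr-x  2 agent agent   4096 Dec  7 14:43 pics
-rw-r--r--  1 agent agent 768389 Dec  7 14:43 scene0.pkl
-rw-r--r--  1 agent agent 768389 Dec  7 14:43 top0.pkl

pics:
total 648
drwxr-xr-x 2 agent agent   4096 Dec  7 14:43 .
drwxr-xr-x 3 agent agent   4096 Dec  7 14:43 ..
-rw-r--r-- 1 agent agent 307569 Dec  7 14:43 scene0.png
-rw-r--r-- 1 agent agent 342880 Dec  7 14:43 top0.png
```

View pics/scene0.png

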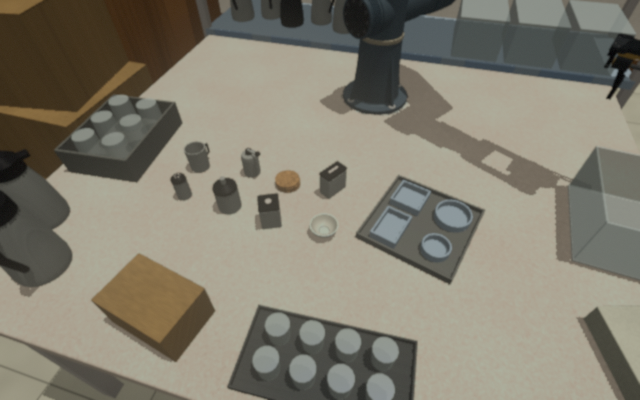

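View pics/top0.png

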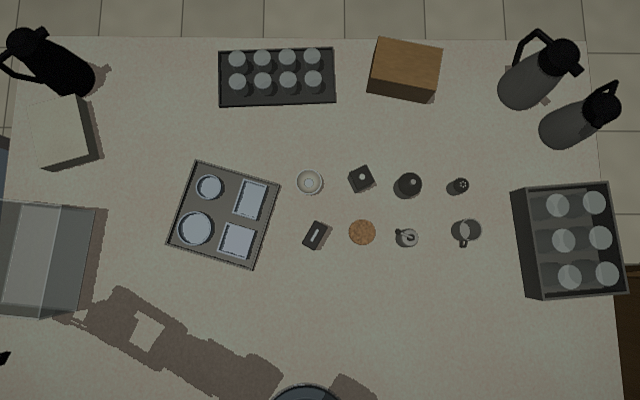

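```bash
cat > h.py <<'E'
import cv2,numpy as np,pickle
def load(n): return pickle.load(open(n,"rb"))
def cam(c):
    f=200/np.tan(np.radians(c["vertical_fov"]/2))
    K=np.array([[f,0,c["cx"]],[0,f,c["cy"]],[0,0,1]])
    R=cv2.Rodrigues(np.array(c["rvec"]))[0]; t=np.array(c["tvec"]).ravel()
    return K,R,t
def ray(c,uv,z):
    K,R,t=cam(c); C=-R.T@t
    uv=np.atleast_2d(np.array(uv,float))
    d=(R.T@np.linalg.inv(K)@np.c_[uv,np.ones(len(uv))].T).T
    s=(z-C[2])/d[:,2]
    return (C+d*s[:,None])
def proj(c,P):
    K,R,t=cam(c); p=(K@(R@np.atleast_2d(P).T+t[:,None])).T
    return p[:,:2]/p[:,2:]
E
python3 - <<'E'
from h import *
t=load("top0.pkl");s=load("scene0.pkl")
a=t["pixels"][150:280,160:490,::-1]; a=cv2.convertScaleAbs(a,alpha=1.5)
a=cv2.resize(a,None,fx=2.4,fy=2.4,interpolation=cv2.INTER_CUBIC)
cv2.imwrite("pics/t1.png",a)
a=s["pixels"][130:290,160:490,::-1]
a=cv2.resize(a,None,fx=2.4,fy=2.4,interpolation=cv2.INTER_CUBIC)
cv2.imwrite("pics/s1.png",a)
E
```

```text
(no output)
```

View pics/t1.png

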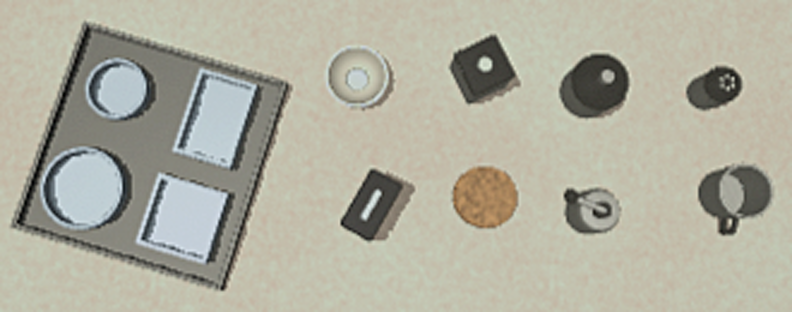

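View pics/s1.png

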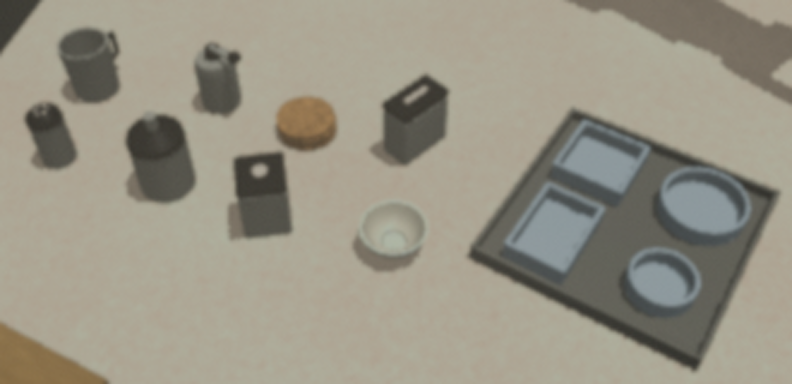

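```bash
python3 - <<'E'
from h import *
for n in("top","scene"):
    c=load(n+"0.pkl"); p=c["pixels"].astype(int)
    H=cv2.cvtColor(c["pixels"],cv2.COLOR_RGB2HSV)
    for uv in ([(208,188),(193,228),(249,200),(220,250)] if n=="top" else [(410,194),(454,215),(390,225)]): print(uv,p[uv[1],uv[0]],H[uv[1],uv[0]])
    bl=((p[:,:,2]-p[:,:,0])>5).astype(np.uint8)
    if n=="top": bl[:150]=0;bl[275:]=0;bl[:,:160]=0;bl[:,290:]=0
    else: bl[:170]=0;bl[285:]=0;bl[:,:350]=0;bl[:,490:]=0
    cv2.imwrite(f"pics/m_{n}.png",cv2.resize(bl[150:290]*255,None,fx=1,fy=1))
    nn,l,st,ce=cv2.connectedComponentsWithStats(bl)
    for i in range(1,nn):
        if st[i,4]<60: continue
        cs,_=cv2.findContours((l==i).astype(np.uint8),cv2.RETR_EXTERNAL,cv2.CHAIN_APPROX_NONE)
        k=cv2.convexHull(cs[0])[:,0].astype(float)
        W=ray(c,k,0.027)[:,:2]*1000
        r=cv2.minAreaRect(W.astype(np.float32)); (cc,rad)=cv2.minEnclosingCircle(W.astype(np.float32))
        fe=cv2.fitEllipse(W.astype(np.float32))
        print(n,st[i],"rect",np.round(r[0],1),np.round(r[1],1),round(r[2],1),"ell",np.round(fe[0],1),np.round(fe[1],1))
E
```

```text
(208, 188) [123 132 137] [101  26 137]
(193, 228) [128 137 141] [ 99  24 141]
(249, 200) [127 136 140] [ 99  24 140]
(220, 250) [ 89  96 100] [101  28 100]
top [196 174  27  26 536] rect [568.1 236.3] [63.3 60.9] 46.7 ell [567.6 236.2] [61.4 65.1]
top [232 178  35  42 944] rect [538.2 136.2] [62.3 89.4] 73.5 ell [538.4 138.7] [ 84.2 108.9]
top [177 211  36  35 973] rect [467.8 265.3] [81.6 83.1] 2.4 ell [467.6 266. ] [81.6 85. ]
top [217 222  38  38 970] rect [437.8 166.2] [74.1 73.2] 73.5 ell [438.5 168.6] [ 83.1 107.1]
(410, 194) [141 153 157] [ 98  26 157]
(454, 215) [141 153 157] [ 98  26 157]
(390, 225) [142 154 157] [ 96  24 157]
scene [391 180  40  35 760] rect [443.  170.4] [75.1 87.4] 72.9 ell [441.  172.5] [ 93.2 103.7]
scene [435 199  38  33 940] rect [473.  270.1] [81.3 94.3] 63.7 ell [473.1 270.9] [81.6 96.9]
scene [371 206  41  40 914] rect [540.9 141.1] [62.7 95.1] 73.5 ell [542.1 141.4] [ 73.  126.5]
scene [421 233  31  29 669] rect [572.7 240.3] [61.4 71.4] 61.6 ell [572.9 240.9] [61.5 73.1]
```

```bash
python3 - <<'E'
from h import *
g={}
for n,box in(("top",(295,160,490,260)),("scene",(160,135,360,240))):
    c=load(n+"0.pkl"); p=c["pixels"]; x0,y0,x1,y1=box
    v=cv2.cvtColor(p,cv2.COLOR_RGB2GRAY)
    m=np.zeros_like(v); m[y0:y1,x0:x1]=(v[y0:y1,x0:x1]<(52 if n=="top" else 62))*255
    nn,l,st,ce=cv2.connectedComponentsWithStats(m)
    for i in range(1,nn):
        if st[i,4]<25: continue
        cs,_=cv2.findContours((l==i).astype(np.uint8),cv2.RETR_EXTERNAL,cv2.CHAIN_APPROX_NONE)
        h=cv2.convexHull(cs[0])[:,0]
        W=ray(c,h,.07)[:,:2]*1000
        r=cv2.minAreaRect(W.astype(np.float32))
        fe=cv2.fitEllipse(W.astype(np.float32))
        print(n,st[i],"rect z70",np.round(r[0],1),np.round(r[1],1),round(r[2],1),"ell",np.round(fe[0],1),np.round(fe[1],1))
    a=np.clip(p[y0:y1,x0:x1,::-1].astype(float)*(2.2 if n=="top" else 1.6),0,255).astype(np.uint8)
    a=cv2.resize(a,None,fx=4,fy=4,interpolation=cv2.INTER_NEAREST)
    mm=cv2.resize(m[y0:y1,x0:x1],None,fx=4,fy=4,interpolation=cv2.INTER_NEAREST)
    cs,_=cv2.findContours(mm,cv2.RETR_EXTERNAL,2); cv2.drawContours(a,cs,-1,(0,0,255),1)
    cv2.imwrite(f"pics/o_{n}.png",a)
E
```

```text
top [348 165  26  28 389] rect z70 [ 581.1 -127.5] [49.9 53. ] 25.4 ell [ 580.5 -127.5] [57.1 66.8]
top [394 173  28  26 438] rect z70 [ 563.6 -238. ] [54.1 66.3] 44.0 ell [ 564.8 -237.6] [55.7 68.2]
top [446 178  23  17 181] rect z70 [ 562.3 -355.4] [33.4 53.7] 31.6 ell [ 563.3 -354.9] [34.8 55.4]
top [302 221  26  29 347] rect z70 [449.3 -21. ] [34.  61.5] 60.4 ell [449.9 -20.8] [41.1 79.2]
top [451 220  16  28  90] rect z70 [ 452.  -351.2] [60.5 30.1] 7.9 ell [ 453.1 -355.5] [40.8 60.9]
top [395 229  14  18  49] rect z70 [ 443.  -218.2] [43.5 24.1] 12.4 ell [ 443.4 -221.9] [32.5 45.9]
top [468 229  12  11  30] rect z70 [ 449.2 -386.4] [22.2 22.1] 71.5 ell [ 453.4 -385.9] [23.4 31.2]
scene [160 135   9  14  77] rect z70 [ 464.2 -464.4] [55.3 20.2] 32.8 ell [ 553.2 -503.6] [ 67.3 237.4]
scene [321 165  24  16 128] rect z70 [455.7 -15.7] [29.8 58.2] 59.3 ell [459.3 -16.4] [33.4 68.5]
scene [172 175  13  10  73] rect z70 [ 581.6 -352.7] [25.5 27. ] 44.6 ell [ 580.4 -354. ] [28.8 32.3]
scene [214 179  22  17 206] rect z70 [ 574.5 -238.1] [51.  47.5] 34.5 ell [ 574.  -238.6] [49.4 55. ]
scene [259 195  19  17 203] rect z70 [ 590.6 -125.7] [43.5 39.2] 24.5 ell [ 590.8 -126.4] [50.4 53.8]
```

View pics/o_top.png

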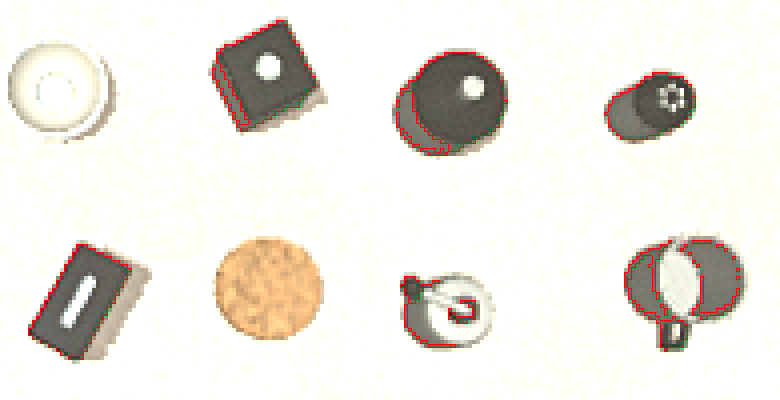

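View pics/o_scene.png

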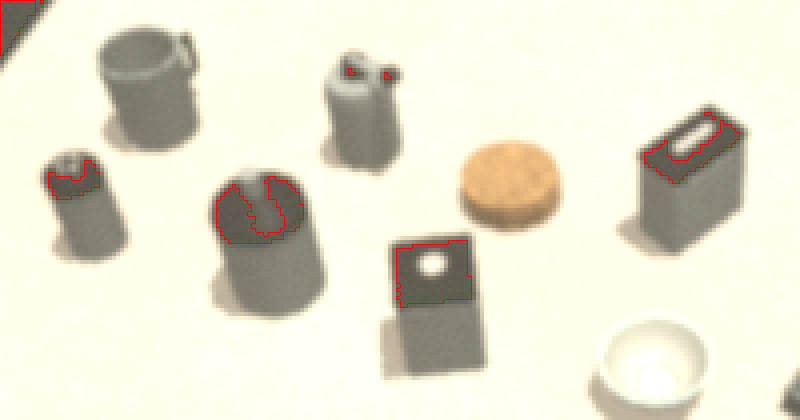

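```bash
python3 - <<'E'
from h import *
c=load("top0.pkl");v=cv2.cvtColor(c["pixels"],cv2.COLOR_RGB2GRAY)
np.set_printoptions(linewidth=250)
print(v[163:195,346:376]); print(v[180:200,442:474]);print(v[171:200,392:424])
E
```

```text
[[130 129 128 127 126 127 130 128 128 130 130 129 127 126 132 133 132 134 134 135 134 132 130 131 131 132 131 128 127 129]
 [128 129 129 127 124 127 129 130 126 128 130 128 126 126 130 135 138 135 100 103 100 138 131 130 130 130 130 128 128 129]
 [127 130 130 130 126 128 129 129 127 127 130 129 128 130 136 135 101  85  46  47  52 113 135 128 129 129 132 130 130 129]
 [130 130 131 128 128 130 130 129 129 128 131 132 134 132 102  86  44  31  33  36  33  76 142 132 130 129 130 133 133 132]
 [130 131 131 129 126 128 129 130 130 134 138 136 100  85  47  32  36  39  41  41  36  53 116 138 132 130 129 132 131 132]
 [130 129 131 131 128 129 131 133 137 137 102  87  46  34  36  40  43  41  40  43  38  39  79 143 136 134 130 130 130 129]
 [130 128 129 134 132 133 137 134 101  89  46  33  36  40  43  42  42  40  42  40  40  34  53 117 141 135 132 131 128 130]
 [128 126 130 137 134 101 103  84  49  30  38  41  42  43  42  40  43  44  43  42  42  39  35  78 145 137 133 131 131 130]
 [127 126 129 117 101  42  50  33  37  42  42  42  44  44  40  41  39  44  41  40  41  39  36  49 108 139 133 131 13
[... 8557 characters left out ...]
 33  35  52  75  77  87 120 132 127 125 126]
 [130 130 131 117  75  48  53  53  54  56  55  55  53  51  45  44  40  36  37  38  37  51  74  79  84  89 119 131 130 128 127 126]
 [131 131 132 134 118  73  43  49  52  53  54  53  54  53  54  51  48  47  47  61  69  80  83  89 122 123 132 128 128 127 127 126]
 [131 132 132 133 133 119  93  55  45  50  51  51  52  51  53  50  48  50  64  81  79  81  86 122 134 131 128 126 129 129 127 126]
 [129 129 129 131 132 134 129 117  92  54  47  44  41  42  47  55  57  71  77  88 121 119 119 131 130 129 127 126 128 128 126 125]
 [128 127 128 128 129 131 135 134 124 116 117 114 100 117 118 119 119 121 119 121 133 132 131 130 130 129 128 128 128 126 123 123]]
```

```bash
python3 - <<'E'
from h import *
S=4
for n,thr,items in(("top",47,dict(square=(340,158,382,200,.07),sugar=(388,166,428,204,.066),salt=(440,172,475,200,.058),oblong=(296,214,336,256,.07),)),
                ):
    c=load(n+"0.pkl")
    for k,(x0,y0,x1,y1,z) in items.items():
        v=cv2.cvtColor(c["pixels"],cv2.COLOR_RGB2GRAY)[y0:y1,x0:x1]
        b=cv2.resize(v,None,fx=S,fy=S,interpolation=cv2.INTER_LINEAR)
        b=cv2.GaussianBlur(b,(0,0),2)
        m=((b<47)*255).astype(np.uint8)
        m=cv2.morphologyEx(m,cv2.MORPH_OPEN,cv2.getStructuringElement(cv2.MORPH_ELLIPSE,(19,19)))
        cs,_=cv2.findContours(m,cv2.RETR_EXTERNAL,cv2.CHAIN_APPROX_NONE)
        q=max(cs,key=cv2.contourArea); h=cv2.convexHull(q)[:,0]
        uv=(h+.5)/S-.5+[x0,y0]
        W=(ray(c,uv,z)[:,:2]*1000).astype(np.float32)
        r=cv2.minAreaRect(W);fe=cv2.fitEllipse(W);ce=cv2.minEnclosingCircle(W)
        print(k,"rect",np.round(r[0],1),np.round(r[1],1),round(r[2],1),"ell",np.round(fe[0],1),np.round(fe[1],1),"circ",np.round(ce[0],1),round(ce[1],1))
t=load("top0.pkl");s=load("scene0.pkl")
off=np.array([295,160]);o2=np.array([160,135])
for k,a,b,z in(("dot",(268,66),(432,264),.07),("slot",(78,301),(694,137),.07),("tube",(473,87),(250,178),.095),("salt",(673,96),(68,160),.068)):
    print(k,ray(t,np.array(a)/4-.5+off,z)*1000,ray(s,np.array(b)/4-.5+o2,z)*1000)
# mill centre & cup
print("mill",ray(t,np.array((460,310))/4-.5+off,.064)*1000,"cup rim",ray(t,np.array((700,278))/4-.5+off,.066)*1000)
E
```

```text
square rect [ 582.7 -129.7] [46.  45.7] 26.5 ell [ 583.3 -129.6] [54.1 58.2] circ [ 583.  -129.5] 29.8
sugar rect [ 567.5 -241.7] [52.9 51.5] 34.9 ell [ 568.4 -242.6] [53.6 55. ] circ [ 568.4 -242.4] 27.9
salt rect [ 564.1 -359.3] [30.9 18. ] 29.4 ell [ 565.  -360.6] [21.4 31.1] circ [ 565.3 -361.4] 15.4
oblong rect [463.3 -28.9] [31.  27.3] 63.3 ell [463.4 -30.9] [28.7 36.1] circ [463.1 -28.9] 18.1
dot [[ 586.75457294 -130.65618838   70.        ]] [[ 584.6804637  -128.77349108   70.        ]]
slot [[449.74111591 -19.90200047  70.        ]] [[446.77667077 -17.42716097  70.        ]]
tube [[ 570.05937422 -244.25387383   95.        ]] [[ 572.92632368 -239.08683792   95.        ]]
salt [[ 570.08938107 -369.08731454   68.        ]] [[ 565.34707161 -367.47317285   68.        ]]
mill [[ 445.04281543 -240.21522215   64.        ]] cup rim [[ 463.50842384 -379.87442787   66.        ]]
```

Emit:
send_rows(
  moves=[0,0,-0.45,1.37,-3.97,-0.15,1,0,0,-0.45,1.37,-3.97,-0.15,1,0,0,-0.45,1.37,-3.97,-0.15,1,0,0,-0.45,1.37,-3.97,-0.15,1,0,0,-0.45,1.37,-3.97,-0.15,1,0,0,-0.45,1.37,-3.97,-0.15,1,0,0,-0.45,1.37,-3.97,-0.15,1,0,0,-0.45,1.37,-3.97,-0.15,1,0,0,-0.45,1.37,-3.97,-0.15,1,0,0,-0.45,1.37,-3.97,-0.15,1,0,0,-0.45,1.37,-3.97,-0.15,1,0,0,-0.45,1.37,-3.97,-0.15,1,0,0,-0.45,1.37,-3.97,-0.15,1,0,0,-0.45,1.37,-3.97,-0.15,1,0,0,-0.45,1.37,-3.97,-0.15,1,0,0,0,0,0,0,1,0,0,0,0,0,0,1],
)

```text
time_s: 1.8
position: [0.4485, -0.0205, 0.1997]
tcp_rot: [[-0.868, 0.497, -0.001], [0.497, 0.868, 0.001], [0.001, -0.0, -1.0]]
force: [-0.6, 1.6, -0.1]
opening: 1.0
```

```bash
cat >> h.py <<'E'
def st():
    from rig import read_state
    s=read_state(); R=s["tcp_rot"]
    print("t",round(s["time_s"],2),"pos",np.round(s["position"]*1000,1),"yawY",round(np.degrees(np.arctan2(R[1,1],R[0,1])),2),"z",np.round(R[:,2],3),"F",np.round(s["force"],1),"op",round(s["opening"],3),"j",np.round(s["joint_positions"],0))
    return s
E
python3 - <<'E'
from h import *
from rig import *
st()
c=capture("top");pickle.dump(c,open("top1.pkl","wb"))
d=capture("scene");pickle.dump(d,open("scene1.pkl","wb"))
a=cv2.resize(c["pixels"][150:310,220:420,::-1],None,fx=4,fy=4); a=cv2.convertScaleAbs(a,alpha=1.6)
cv2.imwrite("pics/t2.png",a[:600])
E
```

```text
t 1.8 pos [448.5 -20.5 199.7] yawY 60.19 z [-0.001  0.001 -1.   ] F [-0.6  1.6 -0.1] op 1.0 j [-17.  19. 108.   0.  53. -77.]
```

View pics/t2.png

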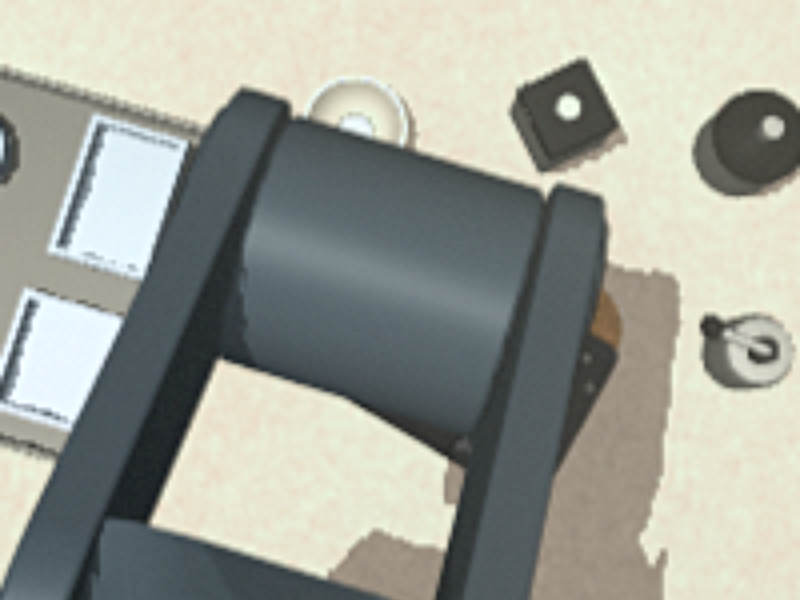

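```bash
python3 - <<'E'
from h import *
d=load("scene1.pkl")
a=cv2.resize(d["pixels"][60:220,220:420,::-1],None,fx=3.7,fy=3.7)
cv2.imwrite("pics/s2.png",a[:600])
# predicted tip & slot px
print(proj(d,[[.4485,-.0205,.1997],[.4485,-.0205,.0]]))
E
```

```text
[[332.46501654 123.74276613]
 [331.14688821 189.48700044]]
```

View pics/s2.png

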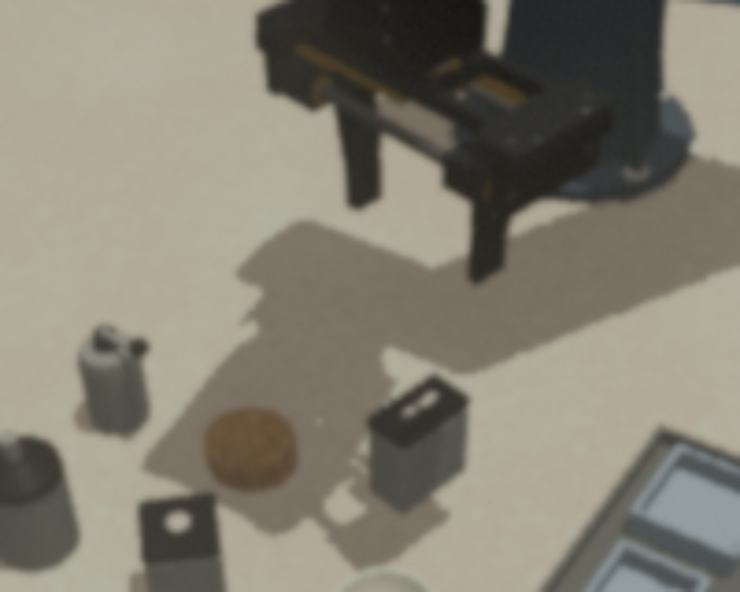

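Emit:
send_rows(
  moves=[0,0,0,0,0,-3,1,0,0,0,0,0,-3,1,0,0,0,0,0,-3,1,0,0,0,0,0,-3,1,0,0,0,0,0,-3,1,0,0,0,0,0,-1,1,0,0,0,0,0,-1,1,0,0,0,0,0,0,1,0,0,0,0,0,0,1,0,0,0,0,0,0,-1,0,0,0,0,0,0,-1,0,0,0,0,0,0,-1,0,0,0,0,0,0,-1,0,0,0,0,0,0,-1,0,0,0,0,0,0,-1,0,0,0,0,0,0,-1,0,0,0,0,0,0,-1],
)

```text
time_s: 3.6
position: [0.4487, -0.0198, 0.03]
tcp_rot: [[-0.869, 0.495, -0.0], [0.495, 0.869, 0.0], [0.0, 0.0, -1.0]]
force: [-0.3, 0.1, 0.3]
opening: 0.388
```

Emit:
send_rows(
  moves=[0,0,0,0,0,1,-1,0,0,0,0,0,2,-1,0,0,0,0,0,3,-1,0,0,0,0,0,3,-1,0,0,0,0,0,3,-1,0,0,2.23,1.3,2.23,0,-1,0,0,2.23,1.3,2.23,0,-1,0,0,2.23,1.3,2.23,0,-1,0,0,2.23,1.3,2.23,0,-1,0,0,2.23,1.3,2.23,0,-1,0,0,2.23,1.3,2.23,0,-1,0,0,0,1.3,2.23,0,-1,0,0,0,0,0,0,-1,0,0,0,0,0,0,-1,0,0,0,0,0,0,-1],
)

```text
time_s: 5.1
position: [0.5385, 0.1357, 0.1499]
tcp_rot: [[-0.96, 0.281, -0.002], [0.281, 0.96, -0.0], [0.002, -0.001, -1.0]]
force: [0.2, -1.1, -1.6]
opening: 0.396
```

```bash
python3 - <<'E'
from h import *
from rig import *
st()
d=capture("scene");pickle.dump(d,open("scene2.pkl","wb"))
a=cv2.resize(d["pixels"][100:290,340:500,::-1],None,fx=3.1,fy=3.1)
cv2.imwrite("pics/s3.png",a)
E
```

```text
t 5.1 pos [538.5 135.7 149.9] yawY 73.71 z [-0.002 -0.    -1.   ] F [ 0.2 -1.1 -1.6] op 0.396 j [  3.  31.  96.  -0.  53. -71.]
```

View pics/s3.png

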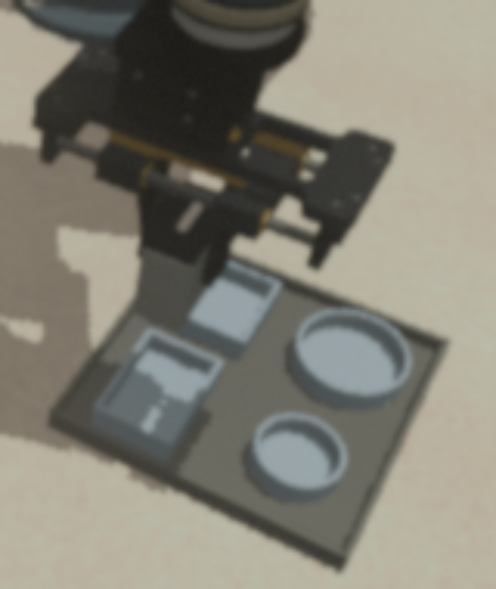

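Emit:
send_rows(
  moves=[0,0,0,0.05,0.05,-3,-1,0,0,0,0,0,-3,-1,0,0,0,0,0,-2,-1,0,0,0,0,0,-1,-1,0,0,0,0,0,-1,-1,0,0,0,0,0,-0.5,-1,0,0,0,0,0,-0.4,-1,0,0,0,0,0,0,-1,0,0,0,0,0,0,-1,0,0,0,0,0,0,-1],
)

```text
time_s: 6.15
position: [0.5407, 0.1369, 0.0416]
tcp_rot: [[-0.96, 0.28, 0.001], [0.28, 0.96, 0.0], [-0.001, 0.0, -1.0]]
force: [0.6, 0.8, -2.3]
opening: 0.397
```

Emit:
send_rows(
  moves=[0,0,0,0,0,-0.1,-1,0,0,0,0,0,0,0.2,0,0,0,0,0,0,0.2,0,0,0,0,0,0,0.2,0,0,0,0,0,0,0.2,0,0,0,0,0,0,0.2,0,0,0,0,0,1,0.2,0,0,0,0,0,3,0.2,0,0,0,0,0,4,0.4,0,0,0,0,0,4,0.6,0,0,0,0,0,3,1,0,0,0,0,0,0,1,0,0,0,0,0,0,1],
)

```text
time_s: 7.45
position: [0.5404, 0.1368, 0.1912]
tcp_rot: [[-0.96, 0.28, 0.002], [0.28, 0.96, 0.0], [-0.002, 0.001, -1.0]]
force: [-0.3, -0.6, -0.8]
opening: 0.957
```

```bash
python3 - <<'E'
from h import *
from rig import *
st()
d=capture("scene");pickle.dump(d,open("scene3.pkl","wb"))
a=cv2.resize(d["pixels"][100:290,160:500,::-1],None,fx=2.3,fy=2.3)
cv2.imwrite("pics/s4.png",a)
E
```

```text
t 7.45 pos [540.4 136.8 191.2] yawY 73.73 z [ 0.002  0.    -1.   ] F [-0.3 -0.6 -0.8] op 0.957 j [  3.  27.  94.   0.  59. -71.]
```

View pics/s4.png

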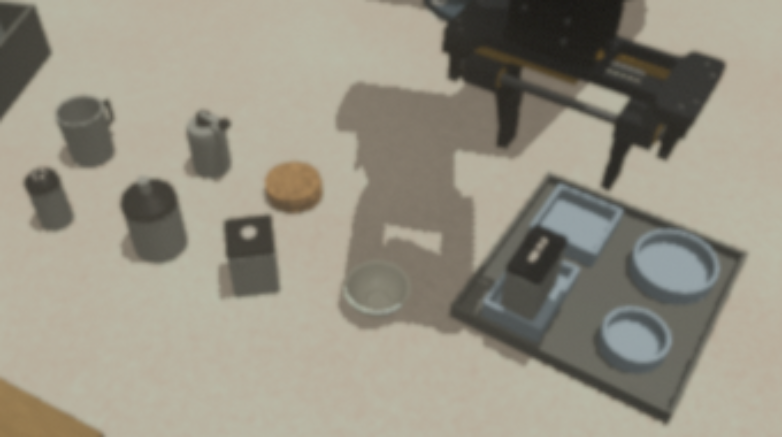

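Emit:
send_rows(
  moves=[0,0,-5.9,0.54,-3.34,0,1,0,0,-5.9,0.54,-3.34,0,1,0,0,-5.9,0.54,-3.34,0,1,0,0,-5.9,0.54,-3.34,0,1,0,0,-5.9,0.54,-3.34,0,1,0,0,-5.9,0.54,-3.34,0,1,0,0,-5.9,0.54,-3.34,0,1,0,0,-5.9,0.54,-3.34,0,1,0,0,0,0,0,0,1,0,0,0,0,0,0,1,0,0,0,0,0,0,1],
)

```text
time_s: 8.6
position: [0.5823, -0.1292, 0.1887]
tcp_rot: [[-0.447, 0.894, -0.003], [0.894, 0.447, 0.002], [0.003, -0.002, -1.0]]
force: [-0.5, -0.6, -0.8]
opening: 1.002
```

```bash
python3 - <<'E'
from h import *
from rig import *
st()
d=capture("scene")
a=cv2.resize(d["pixels"][80:290,160:460,::-1],None,fx=2.6,fy=2.6)
cv2.imwrite("pics/s5.png",a)
E
```

```text
t 8.6 pos [ 582.3 -129.2  188.7] yawY 26.58 z [-0.003  0.002 -1.   ] F [-0.5 -0.6 -0.8] op 1.002 j [-23.  30.  88.   0.  62. -50.]
```

View pics/s5.png

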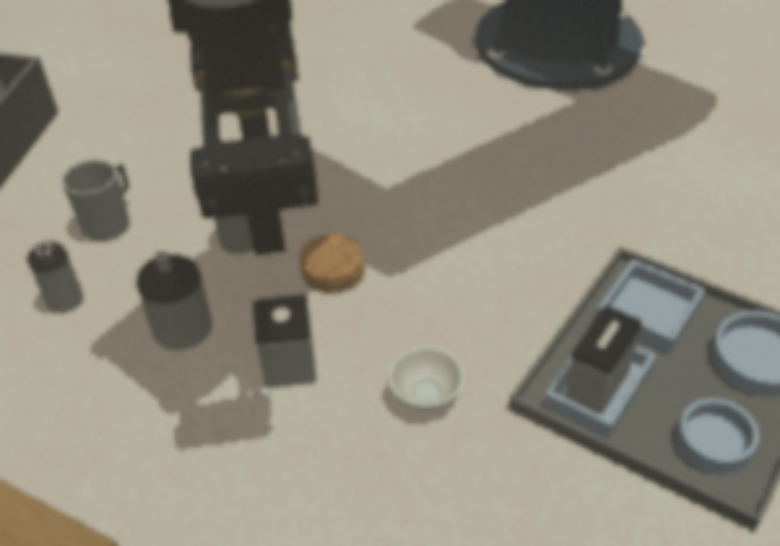

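Emit:
send_rows(
  moves=[0,0,0,0.05,-0.05,-3,1,0,0,0,0,0,-3,1,0,0,0,0,0,-3,1,0,0,0,0,0,-3,1,0,0,0,0,0,-2,1,0,0,0,0,0,-1,1,0,0,0,0,0,-1,1,0,0,0,0,0,0,1,0,0,0,0,0,0,1,0,0,0,0,0,0,-1,0,0,0,0,0,0,-1,0,0,0,0,0,0,-1,0,0,0,0,0,0,-1,0,0,0,0,0,0,-1,0,0,0,0,0,0,-1,0,0,0,0,0,0,-1],
)

```text
time_s: 10.25
position: [0.5841, -0.1309, 0.03]
tcp_rot: [[-0.446, 0.895, 0.0], [0.895, 0.446, -0.0], [-0.0, 0.0, -1.0]]
force: [0.3, -0.2, 0.3]
opening: 0.53
```

Emit:
send_rows(
  moves=[0,0,0,0,0,1,-1,0,0,0,0,0,3,-1,0,0,0,0,0,4,-1,0,0,0,0,0,4,-1,0,0,0,0,0,3,-1,0,0,5.24,-1.61,3.3,0,-1,0,0,5.24,-1.61,3.3,0,-1,0,0,5.24,-1.61,3.3,0,-1,0,0,5.24,-1.61,3.3,0,-1,0,0,5.24,-1.61,3.3,0,-1,0,0,5.24,-1.61,3.3,0,-1,0,0,5.24,-1.61,3.3,0,-1,0,0,5.24,-1.61,3.3,0,-1,0,0,5.24,-1.61,3.3,0,-1,0,0,0,0,0,0,-1,0,0,0,0,0,0,-1,0,0,0,0,0,0,-1],
)

```text
time_s: 11.95
position: [0.4398, 0.1655, 0.1804]
tcp_rot: [[-0.959, 0.282, 0.001], [0.282, 0.959, -0.0], [-0.001, 0.0, -1.0]]
force: [-0.3, 0.5, -1.1]
opening: 0.534
```

Emit:
send_rows(
  moves=[0,0,0,-0.1,0.1,-3,-1,0,0,0,0,0,-3,-1,0,0,0,0,0,-3,-1,0,0,0,0,0,-2,-1,0,0,0,0,0,-1,-1,0,0,0,0,0,-1,-1,0,0,0,0,0,-0.5,-1,0,0,0,0,0,-0.4,-1,0,0,0,0,0,0,-1,0,0,0,0,0,0,-1],
)

```text
time_s: 12.95
position: [0.4384, 0.1672, 0.0415]
tcp_rot: [[-0.96, 0.281, 0.001], [0.281, 0.96, 0.0], [-0.001, 0.0, -1.0]]
force: [0.2, 0.4, -1.8]
opening: 0.534
```

Emit:
send_rows(
  moves=[0,0,0,0,0,-0.1,-1,0,0,0,0,0,0,0.43,0,0,0,0,0,0,0.43,0,0,0,0,0,0,0.43,0,0,0,0,0,0,0.43,0,0,0,0,0,0,0.43,0,0,0,0,0,1,0.43,0,0,0,0,0,3,0.43,0,0,0,0,0,4,0.4,0,0,0,0,0,4,0.6,0,0,0,0,0,3,1,0,0,0,0,0,0,1,0,0,0,0,0,0,1],
)

```text
time_s: 14.25
position: [0.4381, 0.1671, 0.191]
tcp_rot: [[-0.96, 0.281, 0.002], [0.281, 0.96, 0.0], [-0.002, 0.001, -1.0]]
force: [-0.0, 0.7, -0.9]
opening: 0.965
```

```bash
python3 - <<'E'
from h import *
from rig import *
st()
d=capture("scene")
a=cv2.resize(d["pixels"][100:290,160:500,::-1],None,fx=2.3,fy=2.3)
cv2.imwrite("pics/s6.png",a)
E
```

```text
t 14.25 pos [438.1 167.1 191. ] yawY 73.69 z [ 0.002  0.    -1.   ] F [-0.   0.7 -0.9] op 0.965 j [  7.  21. 106.  -0.  53. -66.]
```

View pics/s6.png

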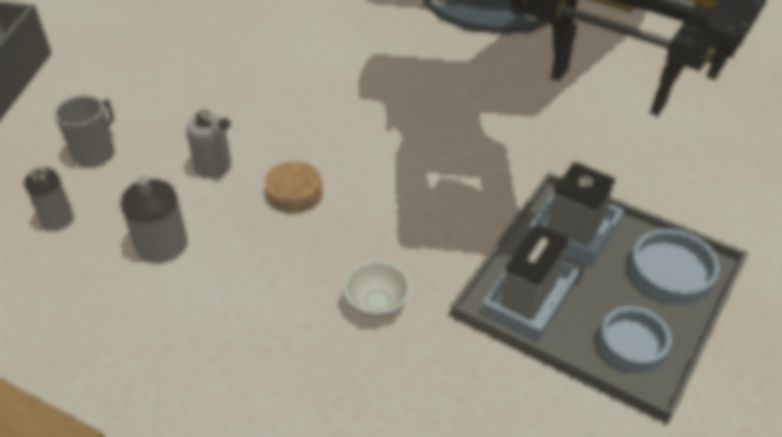

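Emit:
send_rows(
  moves=[0,0,0,1,-4.12,0,1,0,0,0,1,-4.12,0,1,0,0,0,1,-4.12,0,1,0,0,0,1,-4.12,0,1,0,0,0,1,-4.12,0,1,0,0,0,1,-4.12,0,1,0,0,0,1,-4.12,0,1,0,0,0,1,-4.12,0,1,0,0,0,1,-4.12,0,1,0,0,0,1,-4.12,0,1,0,0,0,1,-4.12,0,1,0,0,0,1,-4.12,0,1,0,0,0,1,-4.12,0,1,0,0,0,0,0,0,1,0,0,0,0,0,0,1,0,0,0,0,0,0,1],
)

```text
time_s: 15.9
position: [0.5669, -0.3666, 0.1882]
tcp_rot: [[-0.96, 0.281, -0.003], [0.281, 0.96, 0.004], [0.004, 0.002, -1.0]]
force: [0.5, 0.6, -0.2]
opening: 1.001
```

```bash
python3 - <<'E'
from h import *
from rig import *
st()
d=capture("scene")
a=cv2.resize(d["pixels"][60:260,130:330,::-1],None,fx=2.9,fy=2.9)
cv2.imwrite("pics/s7.png",a)
E
```

```text
t 15.9 pos [ 566.9 -366.6  188.2] yawY 73.71 z [-0.003  0.004 -1.   ] F [ 0.5  0.6 -0.2] op 1.001 j [ -42.   36.   76.    0.   68. -116.]
```

View pics/s7.png

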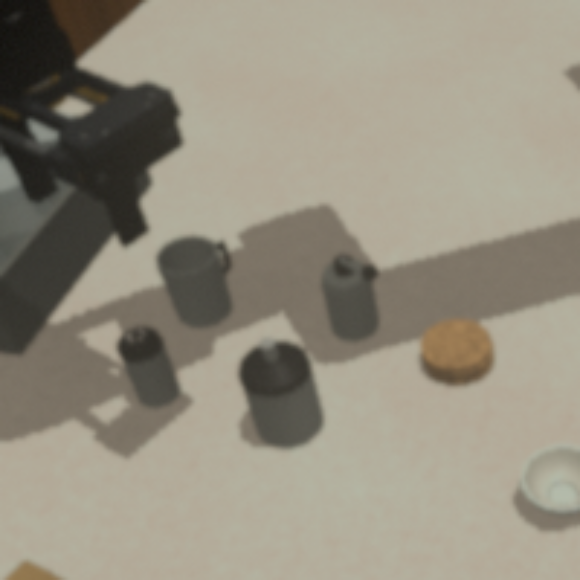

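Emit:
send_rows(
  moves=[0,0,0,0,0,-3,1,0,0,0,0,0,-3,1,0,0,0,0,0,-3,1,0,0,0,0,0,-3,1,0,0,0,0,0,-2,1,0,0,0,0,0,-1,1,0,0,0,0,0,-1.2,1,0,0,0,0,0,0,1,0,0,0,0,0,0,1,0,0,0,0,0,0,-1,0,0,0,0,0,0,-1,0,0,0,0,0,0,-1,0,0,0,0,0,0,-1,0,0,0,0,0,0,-1,0,0,0,0,0,0,-1,0,0,0,0,0,0,-1,0,0,0,0,0,0,-1],
)

```text
time_s: 17.65
position: [0.568, -0.3683, 0.028]
tcp_rot: [[-0.96, 0.281, -0.0], [0.281, 0.96, 0.0], [0.0, 0.0, -1.0]]
force: [-0.1, 0.4, 0.3]
opening: 0.401
```

```bash
python3 - <<'E'
from h import *
from rig import *
st()
d=capture("scene");c=capture("top")
a=cv2.resize(d["pixels"][100:220,120:260,::-1],None,fx=4,fy=4)
b=cv2.resize(c["pixels"][140:260,400:520,::-1],None,fx=4,fy=4)
cv2.imwrite("pics/s8.png",cv2.resize(np.hstack([a,cv2.convertScaleAbs(b,alpha=1.6)]),None,fx=.76,fy=.76))
st()
E
```

```text
t 17.65 pos [ 568.  -368.3   28. ] yawY 73.68 z [-0.  0. -1.] F [-0.1  0.4  0.3] op 0.401 j [ -42.   48.   81.    0.   51. -116.]
t 17.75 pos [ 568.  -368.4   28. ] yawY 73.69 z [-0.  0. -1.] F [0.9 1.5 0.5] op 0.406 j [ -42.   48.   81.    0.   51. -116.]
```

View pics/s8.png

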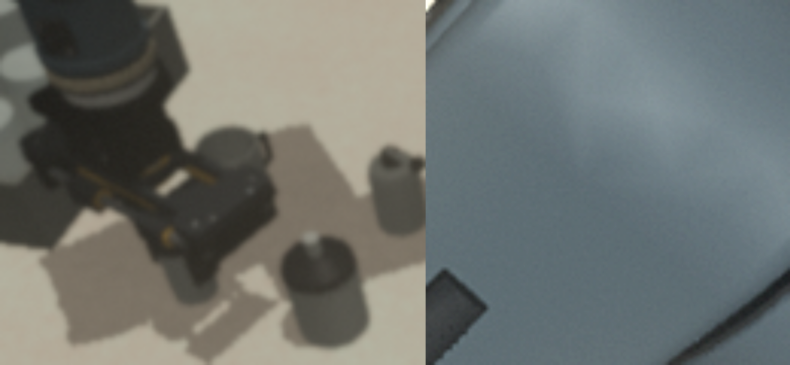

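Emit:
send_rows(
  moves=[0,0,0,0,0,1,-1,0,0,0,0,0,3,-1,0,0,0,0,0,4,-1,0,0,0,0,0,4,-1,0,0,0,0,0,3,-1,0,0,0,0,0,0,-1,0,0,0,0,0,0,-1],
)

```text
time_s: 18.45
position: [0.5681, -0.3686, 0.1791]
tcp_rot: [[-0.96, 0.281, 0.001], [0.281, 0.96, -0.001], [-0.001, -0.001, -1.0]]
force: [-0.6, 0.3, -1.0]
opening: 0.41
```

```bash
python3 - <<'E'
from h import *
from rig import *
st()
d=capture("scene")
a=cv2.resize(d["pixels"][40:240,80:280,::-1],None,fx=2.9,fy=2.9)
cv2.imwrite("pics/s9.png",a)
E
```

```text
t 18.45 pos [ 568.1 -368.6  179.1] yawY 73.68 z [ 0.001 -0.001 -1.   ] F [-0.6  0.3 -1. ] op 0.41 j [ -42.   37.   76.   -0.   67. -116.]
```

View pics/s9.png

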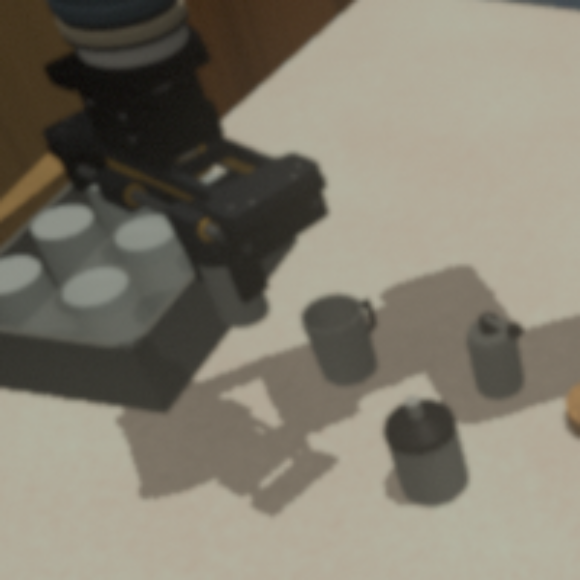

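Held upright; moving to the small round pocket.

Emit:
send_rows(
  moves=[0,0,0,0,4.33,0,-1,0,0,0,0,4.33,0,-1,0,0,0,0,4.33,0,-1,0,0,0,0,4.33,0,-1,0,0,0,0,4.33,0,-1,0,0,0,0,4.33,0,-1,0,0,0,0,4.33,0,-1,0,0,0,0,4.33,0,-1,0,0,0,0,4.33,0,-1,0,0,0,0,4.33,0,-1,0,0,0,0,4.33,0,-1,0,0,0,0,4.33,0,-1,0,0,0,0,4.33,0,-1,0,0,0,0,4.33,0,-1,0,0,0,0,0,0,-1,0,0,0,0,0,0,-1,0,0,0,0,0,0,-1],
)

```text
time_s: 20.2
position: [0.5671, 0.2366, 0.1766]
tcp_rot: [[-0.96, 0.281, -0.003], [0.281, 0.96, -0.001], [0.003, -0.002, -1.0]]
force: [-0.1, 0.5, -0.5]
opening: 0.404
```

```bash
python3 - <<'E'
from h import *
from rig import *
st()
d=capture("scene");pickle.dump(d,open("scene4.pkl","wb"))
a=cv2.resize(d["pixels"][100:290,340:500,::-1],None,fx=3.1,fy=3.1)
cv2.imwrite("pics/s10.png",a)
E
```

```text
t 20.2 pos [567.1 236.6 176.6] yawY 73.65 z [-0.003 -0.001 -1.   ] F [-0.1  0.5 -0.5] op 0.404 j [ 12.  33.  86.  -0.  62. -61.]
```

View pics/s10.png

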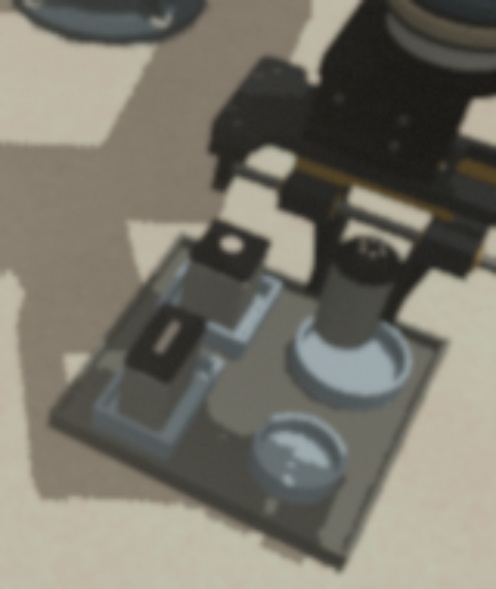

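```bash
python3 - <<'E'
from h import *
d=load("scene4.pkl")
z0=.1486
print(ray(d,np.array((373,245))/3.1-.5+[340,100],z0+.068)*1000)
m=(347,347); print("bottom front edge",ray(d,np.array(m)/3.1-.5+[340,100],z0)*1000)
# expected for centre 567,236.6: base front-edge pixel
th=np.linspace(0,2*np.pi,60)
P=proj(d,np.c_[.5671+.018*np.cos(th),.2366+.018*np.sin(th),th*0+z0]); Q=(P-[340,100]+.5)*3.1
print(Q.min(0),Q.max(0)); print((proj(d,[.5671,.2366,z0+.068])-[340,100]+.5)*3.1)
E
```

```text
[[563.54613884 239.44210567 216.6       ]]
bottom front edge [[580.13527817 243.14406857 148.6       ]]
[306.40262701 306.90082401] [367.91855409 351.68490282]
[[367.4723603  248.30334611]]
```

Emit:
send_rows(
  moves=[0,0,0,0.15,0.05,-3,-1,0,0,0,0,0,-3,-1,0,0,0,0,0,-3,-1,0,0,0,0,0,-2,-1,0,0,0,0,0,-1,-1,0,0,0,0,0,-1,-1,0,0,0,0,0,-0.5,-1,0,0,0,0,0,-0.5,-1,0,0,0,0,0,0,-1,0,0,0,0,0,0,-1],
)

```text
time_s: 21.25
position: [0.5699, 0.2383, 0.0386]
tcp_rot: [[-0.96, 0.281, 0.001], [0.281, 0.96, 0.0], [-0.001, 0.001, -1.0]]
force: [0.0, -0.1, -0.2]
opening: 0.405
```

Emit:
send_rows(
  moves=[0,0,0,0,0,-0.1,-1,0,0,0,0,0,0,0.2,0,0,0,0,0,0,0.2,0,0,0,0,0,0,0.2,0,0,0,0,0,0,0.2,0,0,0,0,0,0,0.2,0,0,0,0,0,1,0.2,0,0,0,0,0,3,0.2,0,0,0,0,0,4,0.4,0,0,0,0,0,4,0.6,0,0,0,0,0,3,1,0,0,0,0,0,0,1,0,0,0,0,0,0,1],
)

```text
time_s: 22.55
position: [0.5697, 0.2383, 0.1883]
tcp_rot: [[-0.96, 0.281, 0.002], [0.281, 0.96, 0.0], [-0.002, 0.001, -1.0]]
force: [-0.2, 0.7, 0.6]
opening: 0.952
```

```bash
python3 - <<'E'
from h import *
from rig import *
st()
d=capture("scene")
a=cv2.resize(d["pixels"][100:290,160:500,::-1],None,fx=2.3,fy=2.3)
cv2.imwrite("pics/s11.png",a)
E
```

```text
t 22.55 pos [569.7 238.3 188.3] yawY 73.69 z [ 0.002  0.    -1.   ] F [-0.2  0.7  0.6] op 0.952 j [ 12.  32.  85.  -0.  63. -61.]
```

View pics/s11.png

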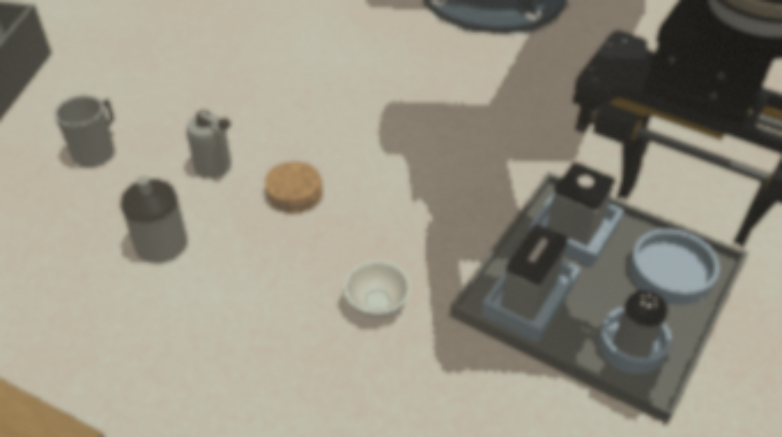

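Emit:
send_rows(
  moves=[0,0,0,0,-4.37,0,1,0,0,0,0,-4.37,0,1,0,0,0,0,-4.37,0,1,0,0,0,0,-4.37,0,1,0,0,0,0,-4.37,0,1,0,0,0,0,-4.37,0,1,0,0,0,0,-4.37,0,1,0,0,0,0,-4.37,0,1,0,0,0,0,-4.37,0,1,0,0,0,0,-4.37,0,1,0,0,0,0,-4.37,0,1,0,0,0,0,0,0,1,0,0,0,0,0,0,1,0,0,0,0,0,0,1],
)

```text
time_s: 24.0
position: [0.5685, -0.2409, 0.1856]
tcp_rot: [[-0.96, 0.281, -0.003], [0.281, 0.96, 0.003], [0.004, 0.002, -1.0]]
force: [0.2, 0.5, 0.3]
opening: 0.999
```

```bash
python3 - <<'E'
from h import *
from rig import *
st()
d=capture("scene")
a=cv2.resize(d["pixels"][60:260,130:330,::-1],None,fx=2.9,fy=2.9)
cv2.imwrite("pics/s12.png",a)
E
```

```text
t 24.0 pos [ 568.5 -240.9  185.6] yawY 73.71 z [-0.003  0.003 -1.   ] F [0.2 0.5 0.3] op 0.999 j [ -33.   32.   85.    0.   63. -107.]
```

View pics/s12.png

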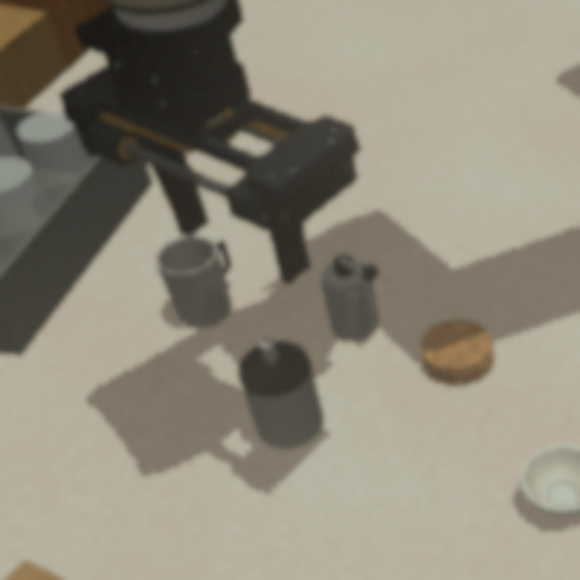

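Commanded height ≈187 mm; lowering to 31 mm.

Emit:
send_rows(
  moves=[0,0,0,0,-0.05,-3,1,0,0,0,0,0,-3,1,0,0,0,0,0,-3,1,0,0,0,0,0,-2.5,1,0,0,0,0,0,-2,1,0,0,0,0,0,-1,1,0,0,0,0,0,-1.1,1,0,0,0,0,0,0,1,0,0,0,0,0,0,1,0,0,0,0,0,0,-1,0,0,0,0,0,0,-1,0,0,0,0,0,0,-1,0,0,0,0,0,0,-1,0,0,0,0,0,0,-1,0,0,0,0,0,0,-1,0,0,0,0,0,0,-1,0,0,0,0,0,0,-1],
)

```text
time_s: 25.75
position: [0.5696, -0.2432, 0.0313]
tcp_rot: [[-0.96, 0.281, 0.0], [0.281, 0.96, -0.0], [-0.0, -0.0, -1.0]]
force: [-1.1, -0.4, 2.6]
opening: 0.637
```

Emit:
send_rows(
  moves=[0,0,0,0,0,1,-1,0,0,0,0,0,3,-1,0,0,0,0,0,4,-1,0,0,0,0,0,4,-1,0,0,0,0,0,3,-1,0,0,0,-0.78,3.92,0,-1,0,0,0,-0.78,3.92,0,-1,0,0,0,-0.78,3.92,0,-1,0,0,0,-0.78,3.92,0,-1,0,0,0,-0.78,3.92,0,-1,0,0,0,-0.78,3.92,0,-1,0,0,0,-0.78,3.92,0,-1,0,0,0,-0.78,3.92,0,-1,0,0,0,-0.78,3.92,0,-1,0,0,0,-0.78,3.92,0,-1,0,0,0,-0.78,3.92,0,-1,0,0,0,-0.78,3.92,0,-1,0,0,0,-0.78,3.92,0,-1,0,0,0,0,0,0,-1,0,0,0,0,0,0,-1],
)

```text
time_s: 27.75
position: [0.4671, 0.2673, 0.1809]
tcp_rot: [[-0.961, 0.278, -0.001], [0.278, 0.961, -0.001], [0.001, -0.001, -1.0]]
force: [-0.8, 0.3, -2.9]
opening: 0.635
```

```bash
python3 - <<'E'
from h import *
from rig import *
st()
d=capture("scene")
a=cv2.resize(d["pixels"][60:290,340:540,::-1],None,fx=2.5,fy=2.5)
cv2.imwrite("pics/s13.png",a)
st()
E
```

```text
t 27.75 pos [467.1 267.3 180.9] yawY 73.85 z [-0.001 -0.001 -1.   ] F [-0.8  0.3 -2.9] op 0.635 j [ 18.  27.  97.  -0.  56. -56.]
t 27.8 pos [467.5 266.4 180.9] yawY 73.74 z [-0.001 -0.001 -1.   ] F [ 0.4 -0.4 -3. ] op 0.635 j [ 18.  27.  97.  -0.  56. -56.]
```

View pics/s13.png

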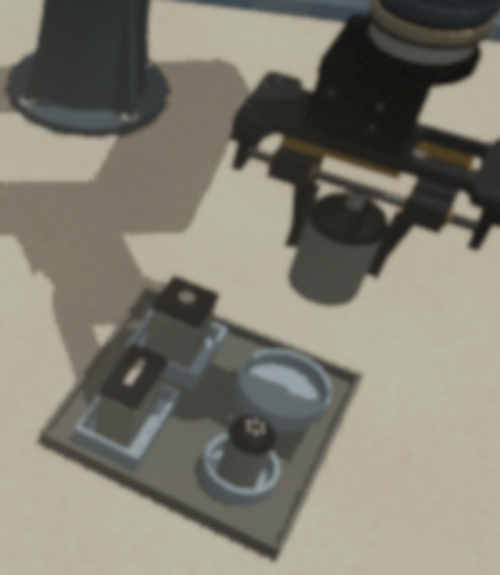

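Emit:
send_rows(
  moves=[0,0,0,0.1,0,-3,-1,0,0,0,0,0,-3,-1,0,0,0,0,0,-3,-1,0,0,0,0,0,-2,-1,0,0,0,0,0,-1,-1,0,0,0,0,0,-1,-1,0,0,0,0,0,-0.5,-1,0,0,0,0,0,-0.5,-1,0,0,0,0,0,0,-1,0,0,0,0,0,0,-1],
)

```text
time_s: 28.8
position: [0.4695, 0.2668, 0.0415]
tcp_rot: [[-0.96, 0.281, 0.001], [0.281, 0.96, 0.0], [-0.001, 0.001, -1.0]]
force: [0.2, -0.4, -2.6]
opening: 0.638
```

Open to about 74 mm (0.7), rise, and clear the view.

Emit:
send_rows(
  moves=[0,0,0,0,0,-0.1,-1,0,0,0,0,0,0,0.7,0,0,0,0,0,0,0.7,0,0,0,0,0,0,0.7,0,0,0,0,0,0,0.7,0,0,0,0,0,0,0.7,0,0,0,0,0,1,0.7,0,0,0,0,0,3,0.7,0,0,0,0,0,4,0.7,0,0,0,0,0,4,0.7,0,0,0,0,0,3,1,0,0,0,-2,4,0,1,0,0,0,-2,4,0,1,0,0,0,-2,4,0,1,0,0,0,-2,4,0,1,0,0,0,-2,4,0,1,0,0,0,-2,4,0,1,0,0,0,-2,4,0,1,0,0,0,0,0,0,1,0,0,0,0,0,0,1],
)

```text
time_s: 30.8
position: [0.3282, 0.547, 0.1903]
tcp_rot: [[-0.96, 0.278, 0.0], [0.278, 0.96, -0.001], [-0.0, -0.0, -1.0]]
force: [0.6, -0.4, -0.7]
opening: 1.0
```

```bash
python3 - <<'E'
from h import *
from rig import *
st()
d=capture("scene");c=capture("top");pickle.dump(d,open("sceneF.pkl","wb"));pickle.dump(c,open("topF.pkl","wb"))
cv2.imwrite("pics/sF.png",cv2.resize(d["pixels"][100:290,160:500,::-1],None,fx=2.3,fy=2.3))
b=cv2.convertScaleAbs(c["pixels"][150:280,160:490,::-1],alpha=1.7)
cv2.imwrite("pics/tF.png",cv2.resize(b,None,fx=2.4,fy=2.4))
a=cv2.absdiff(load("top0.pkl")["pixels"],c["pixels"])[205:255,385:490]
print("cup/mill diff max/mean",a.max(),a.mean())
E
```

```text
t 30.8 pos [328.2 547.  190.3] yawY 73.84 z [ 0.    -0.001 -1.   ] F [ 0.6 -0.4 -0.7] op 1.0 j [ 49.  33.  82.  -0.  65. -25.]
cup/mill diff max/mean 6 1.8471746031746032
```

View pics/sF.png

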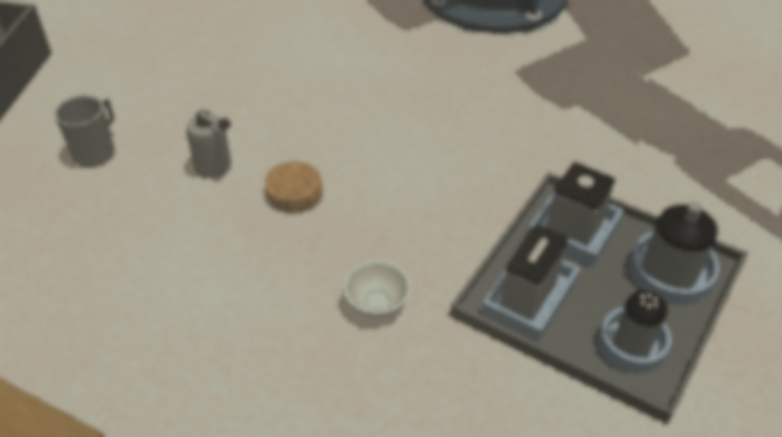

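View pics/tF.png

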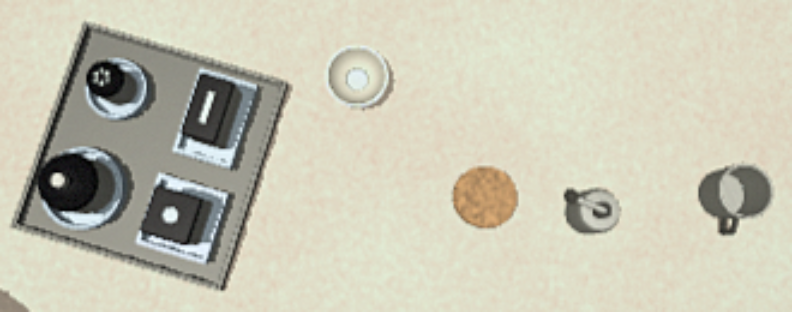

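```bash
python3 - <<'E'
from h import *
c=load("topF.pkl");d=load("sceneF.pkl")
P=dict(sugar=(468.4,267.1),salt=(569.2,237.7),square=(438.9,166.3),oblong=(539.7,136.9))
for k,uv,us,z in(("sugar",(57,181),(693,210),.104),("salt",(102,77),(649,301),.077),("square",(171,215),(586,181),.080),("oblong",(206,107),(540,250),.080)):
    a=ray(c,np.array(uv)/2.4+[159.8,149.8],z)[0,:2]*1000
    b=ray(d,np.array(us)/2.3+[159.8,99.8],z)[0,:2]*1000
    print(k,np.round(a,1),np.round(b,1),"pocket",P[k],"d",np.round(a-P[k],1))
E
```

```text
sugar [468.7 265.9] [474.7 268.2] pocket (468.4, 267.1) d [ 0.3 -1.2]
salt [570.2 237.2] [569.6 242. ] pocket (569.2, 237.7) d [ 1.  -0.5]
square [438.8 166.3] [437.6 171.3] pocket (438.9, 166.3) d [-0.1 -0. ]
oblong [541.  136.6] [539.9 141.8] pocket (539.7, 136.9) d [ 1.3 -0.3]
```

All four are centred. The robot is clear, so I'm handing in.

```bash
python3 -c "
from rig import *
print(hand_in())"
```

```text
the job is handed in; nothing more can be done
None
```

The sugar shaker, salt shaker, toothpick box and sweetener box are each standing in the pocket of their own shape. I handed the job in at about 31 s of the 109 s allowed.

- **Placement:** in the last top picture, each thing's lid mark (pouring tube, shaker holes, dot or slot) lies within 1.5 mm of its pocket centre in x and y. The limit is 15 mm.
- **Upright and on the floor:** I judged this by eye from the last pictures and from the release heights. I did not measure tilt or height separately.
- **Cup and mill:** they look unmoved. The before and after top pictures differ there only at noise level, at most 6 grey levels.
- **Robot:** the arm finished clear of everything. The forces read after each move stayed within about 3 N.
- **Disagreement:** the scene camera puts the four things up to about 6 mm from where the top camera does, mostly 4–5 mm in y. It showed a similar offset in y for the pockets at the start, so I put it down to calibration. It is still well inside the limit.

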